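Hang the lift-off door of the slide cabinet

TASK

Take the blue door out of the grey rack and hang it back on the white slide cabinet: lower it so that both of its hinge knuckles drop onto the cabinet's two brass hinge pins together, fully home. Leave it hanging upright, at whatever swing angle suits, and leave the orange light shield standing in the rack.

Things in the scene. Friction and masses are not known exactly. Their poses are not given: they have to be found in the camera images.
- door_grip (a point): Centre of the white grip tab on top of the blue door: 44 mm long (x), 14 thick (y), 41 high (z up); pinch it across y from above. Blue panel below it: 110 wide (x), 8 thick, 165 high, its middle 10 mm to -x, bottom edge 186 mm below this point, 0.2 to 0.4 kg. It starts upright in one of the rack's two 30 mm deep slots (100 mm apart along y, open upward): lift it straight up.
- door_knuckle_low (a point): Centre of the underside of the door's lower hinge knuckle, an upright steel ring 22 mm high, 36 mm outside and 26 mm inside diameter, open at both ends, sticking out beyond the panel's +x edge. From door_grip it lies 62 mm along +x and 176 mm down; same axes as door_grip.
- door_knuckle_top (a point): Centre of the underside of the door's upper hinge knuckle, the same steel ring, 110 mm straight above the lower one.
- pin_low (a point): Foot of the cabinet's lower brass pin, where the lower knuckle's underside comes to rest. It points up (z), 28 mm high, 22 mm thick for 10 mm, then tapers to 4 mm. x points level into the white cabinet (150 wide, 160 deep, 180 high, open front), which begins 32 mm from the pin axis; a door with the same x direction stands straight out in front, clear of everything.
- pin_top (a point): Foot of the upper brass pin, same shape, 110 mm straight above pin_low, on a bracket 6 mm thick and 34 mm wide reaching out from the cabinet. So the lower knuckle must come in sideways between the brackets: bring the door over the pins from the -x side, knuckles 35 to 75 mm above their resting height, then lower it straight down.
- shield_grip (a point): Centre of the black grip tab (44 x 14 x 41 mm) of the orange light shield, a panel of the door's size but without knuckles, standing in the other slot of the grey rack. Not to be moved.
Not all that is in view belongs to the job. What is shaped like the part that bears door_grip but turquoise is not meant.

How it is judged:
At the end, for the whole second after the job is handed in: The undersides of both knuckles lie within 12 mm of the feet of their pins, and the door is upright to 10 degrees; any swing angle will do (distance between door_knuckle_low and pin_low below 0.012 m and distance between door_knuckle_top and pin_top below 0.012 m and angle between door_grip's own z axis and vertical below 0.18 rad); the robot touches nothing.
It fails at once if the orange light shield is shifted by more than 40 mm (distance of shield_grip from where it was at the start of the episode above 0.04 m).
It also fails if it takes over 48 s, if anything falls off the work surface, if the arm or the gripper's body presses on something with over 40 N, if the wrist force passes 120 N, or if a joint passes its speed limit or range.

ROBOT

A 6-joint arm with a two-finger parallel gripper is mounted at the origin on the work surface. World frame = base frame: x ahead of the robot, y to its left, z up, the work surface at z = 0. Lengths are in m, angles in rad, forces in N, time in s.
With the tool pointing down it reaches from about 0.4 to 0.825 m from the base axis. Payload 7 kg.
Tool frame: the origin (TCP) lies on the centre line of the jaws, within the pads' length; the fingertips stand 22 mm ahead of it and the grasp point (between the pads) lies 3 mm ahead of it; z points along the fingers, y is the line along which they close (so a half turn about z gives the same grasp; the last joint's range is limited). The gripper opens to 88 mm and grips with 3 to 60 N. Pads are 19 mm wide; open, the fingers measure 130 mm over their backs; the gripper's body (78 mm by 193 mm) begins 47 mm behind the grasp point.
Start: joints at [0.288, 0.359, 0.012, 0, -1.224, -0.288], TCP at [0.675, -0, 0.249] pointing down, gripper open.
Joint ranges: [-3.07, 3.07], [-1.43, 2.12], [-1.02, 1.25], [-3.03, 1.67], [-3.05, -0], [-3.03, 3.03]. Speed limits (rad/s): [2.39, 2.39, 3.01, 3.14, 3.14, 3.14].

INTERFACE

Orientations are given as [roll, pitch, yaw] about the fixed x, y, z axes, in that order (R = Rz(yaw) Ry(pitch) Rx(roll)).
In Python, from station import monitor, viewer, order gives the robot as it stands. The module is installed in compiled form; this text tells all that it offers.
- The arm moves only by the tool servo_tool, never from a script. Its argument "targets" is a list of rows, each an object with "angular": the turn, a rotation vector about the tool's x, y, z in degrees, a list of three; "xyz": the shift along the tool's x, y, z in cm, a list of three; "claw": the finger opening in cm, from 0 to 8.76. A call has 1 to 20 rows; each row shifts and turns the commanded pose from where the row before left it, along the tool's axes as they then stand; what a row does not reach is not made up. A row lasts 1/10 s, in which the tool goes at most 50 mm and 8.59 degrees, less where a joint would pass 70% of its speed; a pose out of reach is approached as far as the arm can. A call is refused whole if a number of a shift passes 5 or a number of a turn 8.59, either way. A call with a gripper value outside its range is refused whole. The fingers move at their own pace and stop on an object; "force" is the grip in N (left out, the last holds). Time passes only in rows, so rows that do not move let the fingers close. It gives the time, the measured TCP pose, the force, the opening and the grip force at its end, in the units of the state.
- monitor.get_state(): the state, without advancing time (a new reading comes with each control period).
- viewer.grab_frame(name): name is "scene" or "side" or "wrist"; returns a dict with "color" (384x512x3 uint8, blue, green, red), "fovy" (degrees; the focal length in pixels is half the picture's height over the tangent of half this angle, whatever the lens; pixels are square), "cx", "cy" (the principal point, pixels), "k1" (the pictures are not rectified: a ray, as slopes to the right and down, at radius r is drawn at 1 + k1 r^2 times it, then the intrinsics apply), "R" (3x3) and "t" (3): a world point X has camera coordinates R X + t. Camera axes: x right, y down, z forward; pixel columns grow to the right and rows downward; lengths in m; the calibration is good to about 2 mm. A picture is of the moment at which its call begins. There is no depth.
- order.job_done(): hands the job in; it is judged then, once.
The state is a dict: "t": time; "q": joint angles; "qd": joint speeds; "joint_efforts": joint torques, N m; "eef_pos": TCP position; "ee_rot": TCP orientation; "force": force on the tool from outside, world axes, zero at the start; "moment": the same for the moment, N m; "width": finger opening in m; "gripper_force": force on a finger pad.
Only numpy, scipy, OpenCV 4.12 (cv2) and the standard library are available. Lean on these libraries where they do the work, as an engineer would, in place of code of your own. Each camera call takes 0.05 s, during which the arm holds its last target. There are 200 camera calls.

## Working session

There is one attempt and no reset: what is moved stays moved. The work goes in short steps, Python scripts to look and compute and a tool call to move; the robot and the scene stay as the last step left them, time stands still between calls to the robot, and variables do not carry over. Pictures are saved under pics/ and viewed, at most 10 in all, crops included, and the job is handed in when it is done.

Besides the shell and the picture viewer there is one more tool, called as name(argument=value, ...), one argument or row to a line, values as JSON. servo_tool: Moves the arm, as the interface text tells. Its arguments: {"type":"object","properties":{"targets":{"type":"array"},"force":{"type":"number"}},"required":["targets"]}

```bash
mkdir -p pics; cat > h.py <<'E'
import numpy as np, cv2
from station import monitor, viewer, order
def grab(n):
    f=viewer.grab_frame(n); f['f']=192/np.tan(np.radians(f['fovy'])/2); f['R']=np.array(f['R']); f['t']=np.array(f['t']); return f
def ray(f,uv):
    d=np.array([(uv[0]-f['cx'])/f['f'],(uv[1]-f['cy'])/f['f']]); s=d.copy()
    for _ in range(20): s=d/(1+f['k1']*(s@s))
    o=-f['R'].T@f['t']; r=f['R'].T@np.array([s[0],s[1],1]); return o,r/np.linalg.norm(r)
def onz(f,uv,z):
    o,r=ray(f,uv); return o+r*(z-o[2])/r[2]
def tri(*fr):
    A=0;b=0;L=[ray(f,p) for f,p in fr]
    for o,r in L:
        P=np.eye(3)-np.outer(r,r);A=A+P;b=b+P@o
    X=np.linalg.solve(A,b); return X,[np.linalg.norm((np.eye(3)-np.outer(r,r))@(X-o)) for o,r in L]
def proj(f,X):
    c=f['R']@np.array(X)+f['t']; s=c[:2]/c[2]; s=s*(1+f['k1']*(s@s)); return s*f['f']+[f['cx'],f['cy']]
E
python3 - <<'E'
from h import *
import pickle
F={n:grab(n) for n in("scene","side","wrist")}
pickle.dump(F,open('f0.pkl','wb'))
for n in F:
    f=F[n];print(n,f['fovy'],f['k1'],-f['R'].T@f['t'],f['R'][2]);cv2.imwrite(f'pics/a_{n}.png',f['color'])
print(monitor.get_state())
E
```

```text
scene 46.64907279787373 -0.14161827325631746 [ 1.13327356 -0.16420641  0.78937037] [-0.68793724  0.26711475 -0.67482744]
side 48.312076751145185 -0.15071094459163958 [0.31681057 0.61751068 0.82146329] [ 0.16625912 -0.6028897  -0.78030886]
wrist 61.764775649038214 0.003774192599583828 [ 0.6744862  -0.0781064   0.38490134] [-0.002713    0.28697963 -0.95793284]
{'t': 0.15, 'q': array([ 2.88092759e-01,  3.59219016e-01,  1.13130794e-02, -2.56354908e-04,
       -1.22409516e+00, -2.88099896e-01]), 'qd': array([-9.62128444e-05, -1.70173970e-03,  7.14821350e-04,  1.71381422e-03,
       -8.35600745e-04, -6.03228655e-05]), 'joint_efforts': array([ 1.39394037e-04, -5.83274567e+01,  2.93289685e+01,  7.00122759e+00,
        8.75052094e-03, -9.76538854e-05]), 'eef_pos': array([ 6.7467939e-01, -2.2397954e-05,  2.4785879e-01]), 'ee_rot': array([ 3.14036906e+00, -1.11250375e-04, -1.57089065e+00]), 'force': array([ 0.10006646, -0.51718164,  0.19540106]), 'moment': array([ 0.03285183,  0.01695368, -0.0201708 ]), 'gripper_force': 0.0, 'width': 0.08758690360582944}
```

View pics/a_scene.png

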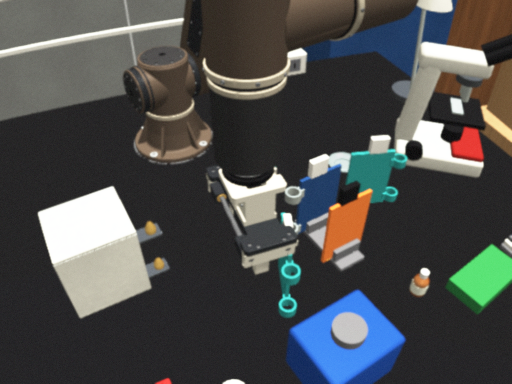

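View pics/a_side.png

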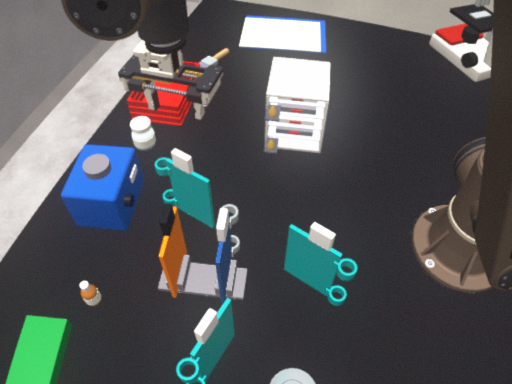

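Scene: the blue door's grip is at (318,166) with its knuckle at (294,195), the orange shield at (348,215), and the cabinet at left with pins near (151,228) and (158,263). Side: door grip at (223,225), knuckles at (230,214) and (233,243), pins near (272,112) and (272,143). The turquoise ones are decoys. Next, crops of these.

```bash
python3 - <<'E'
import pickle,cv2,numpy as np
F=pickle.load(open('f0.pkl','rb'))
def crop(n,x,y,w,h,W=400,H=300): return cv2.resize(F[n]['color'][y:y+h,x:x+w],(W,H),interpolation=cv2.INTER_CUBIC)
a=np.hstack([crop('scene',270,140,120,90),crop('side',150,200,120,90)])
b=np.hstack([crop('scene',110,205,80,60+0),crop('side',250,90,80,60)])
cv2.imwrite('pics/crops.png',np.vstack([a,b]))
E
```

```text
(no output)
```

View pics/crops.png

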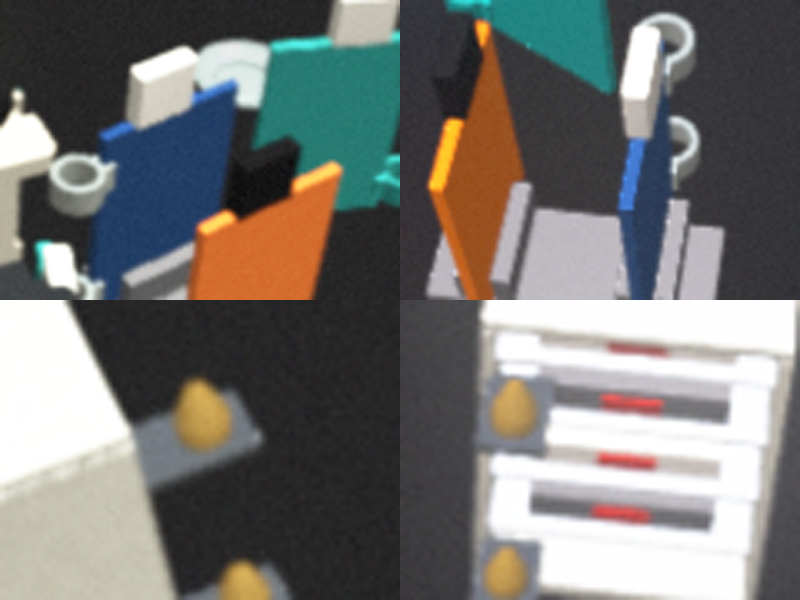

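View pics/a_wrist.png

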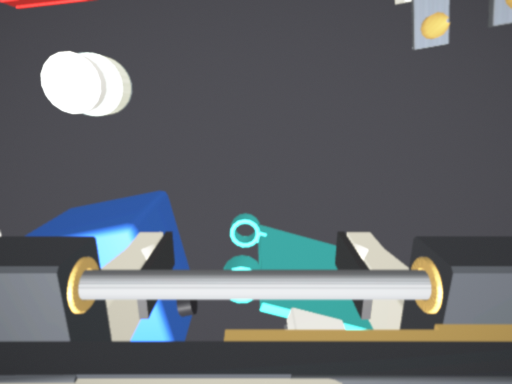

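Crops show ring tops, tab top faces and pin cones clearly; the wrist view shows a turquoise decoy and the pins at (435,25). Triangulating.

```bash
python3 - <<'E'
import pickle;from h import *
F=pickle.load(open('f0.pkl','rb'));s,d=F['scene'],F['side']
for n,a,b in [('toptip',(149.4,220.8),(272.8,105.8)),('topfoot',(150.6,233),(272.6,116.4)),('lowtip',(158.6,257.8),(271.4,139.2)),
 ('ringtop',(294,190.4),(229.5,212.6)),('tabtop',(318.9,160.4),(223.3,218.6)),('panelnear',(340.2,166.6),(219.6,261)),('shieldtabtop',(348.8,185.5),(170,213))]:
    print(n,*[np.round(v,4) for v in tri((s,a),(d,b))])
# bracket edge directions / cabinet top edges at z guess
for z in (.18,.185,.19): print(z,[np.round(onz(s,p,z)[:2],3) for p in [(136.5,231.5),(114.5,194),(40,211)]],[np.round(onz(d,p,z)[:2],3) for p in [(267,95),(329,99),(330,62),(274,58)]])
E
```

```text
toptip [ 0.5005 -0.1428  0.1739] [0.0012 0.0012]
topfoot [ 0.5001 -0.1456  0.1394] [0.0016 0.0016]
lowtip [ 0.501  -0.1427  0.0638] [0.0003 0.0003]
ringtop [0.5006 0.1658 0.1553] [0.0013 0.0013]
tabtop [0.491  0.2226 0.2147] [0.0001 0.0001]
panelnear [0.4801 0.2837 0.1736] [0.002 0.002]
shieldtabtop [0.5845 0.2405 0.2158] [0.0008 0.0008]
0.18 [array([ 0.525, -0.172]), array([ 0.403, -0.198]), array([ 0.399, -0.351])] [array([ 0.523, -0.168]), array([ 0.379, -0.2  ]), array([ 0.404, -0.354]), array([ 0.548, -0.324])]
0.185 [array([ 0.53 , -0.172]), array([ 0.409, -0.197]), array([ 0.405, -0.349])] [array([ 0.521, -0.162]), array([ 0.379, -0.194]), array([ 0.403, -0.346]), array([ 0.546, -0.317])]
0.19 [array([ 0.535, -0.172]), array([ 0.415, -0.197]), array([ 0.411, -0.348])] [array([ 0.52 , -0.156]), array([ 0.378, -0.187]), array([ 0.403, -0.338]), array([ 0.545, -0.309])]
```

Checks: pin tips are 110 mm apart (feet at z 0.036 and 0.146) at about (0.5005, -0.143). The door grip is at about (0.491, 0.223, 0.195) with yaw about -80°, and the cabinet's inward direction is about -79°. The door needs almost a pure slide along its own x. Moving above the door.

servo_tool(
  targets=[
    {"xyz": [0, 0, -2.5], "angular": [0, 0, 0], "claw": 5},
    {"xyz": [0, 0, -2.5], "angular": [0, 0, 0], "claw": 5},
    {"xyz": [-2.2, 1.8, 0], "angular": [0, 0, 0], "claw": 5},
    {"xyz": [-2.2, 1.8, 0], "angular": [0, 0, 0], "claw": 5},
    {"xyz": [-2.2, 1.8, 0], "angular": [0, 0, 0], "claw": 5},
    {"xyz": [-2.2, 1.8, 0], "angular": [0, 0, 0], "claw": 5},
    {"xyz": [-2.2, 1.8, 0], "angular": [0, 0, 0], "claw": 5},
    {"xyz": [-2.2, 1.8, 0], "angular": [0, 0, 0], "claw": 5},
    {"xyz": [-2.2, 1.8, 0], "angular": [0, 0, 0], "claw": 5},
    {"xyz": [-2.2, 1.8, 0], "angular": [0, 0, 0], "claw": 5},
    {"xyz": [-2.2, 1.8, 0], "angular": [0, 0, 0], "claw": 5},
    {"xyz": [-2.2, 1.8, 0], "angular": [0, 0, 0], "claw": 5},
    {"xyz": [0, 0, 0], "angular": [0, 0, -5], "claw": 5},
    {"xyz": [0, 0, 0], "angular": [0, 0, -5], "claw": 5},
    {"xyz": [0, 0, 0], "angular": [0, 0, 0], "claw": 5},
    {"xyz": [0, 0, 0], "angular": [0, 0, 0], "claw": 5},
  ],
  force=30,
)

```text
t: 1.75
eef_pos: [0.4949, 0.2199, 0.2984]
ee_rot: [3.141, -0.0, -1.399]
force: [0.1, -0.3, -0.4]
width: 0.0501
gripper_force: 0.0
```

```bash
python3 - <<'E'
from h import *
import pickle
F={n:grab(n) for n in("scene","side","wrist")};F['st']=monitor.get_state()
pickle.dump(F,open('f1.pkl','wb'));w=F['wrist']
im=w['color'].copy()
print(F['st']['eef_pos'],F['st']['ee_rot'])
cv2.imwrite('pics/w1.png',np.hstack([cv2.resize(im,(400,300)),cv2.resize(F['scene']['color'],(400,300))]))
E
```

```text
[0.49505532 0.2197522  0.29841745] [ 3.14133881e+00 -1.36055650e-04 -1.39824227e+00]
```

View pics/w1.png

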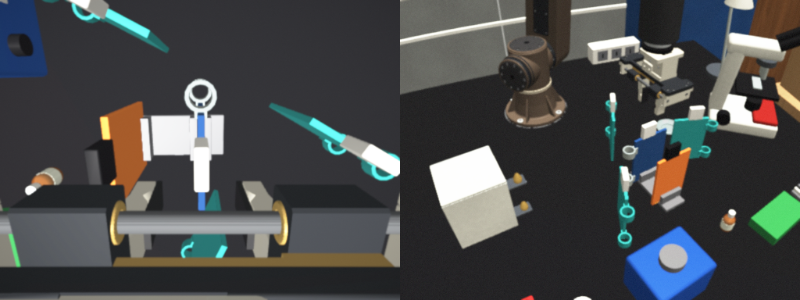

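Wrist view: the door tab is straight under the jaws, near (202,165) in the half picture, with the ring at (202,96) and the door aligned with image vertical. Decoy ends at (168,48) and (270,105) flank the corridor.

```bash
python3 - <<'E'
import pickle;from h import *
F=pickle.load(open('f1.pkl','rb'));w=F['wrist'];hsv=cv2.cvtColor(w['color'],cv2.COLOR_BGR2HSV)
yaw=F['st']['ee_rot'][2];p0=F['st']['eef_pos'];tx=np.array([np.cos(yaw),np.sin(yaw)]);ty=np.array([np.sin(yaw),-np.cos(yaw)])
def rel(X): d=X[:2]-p0[:2];return np.round([d@tx*100,d@ty*100],2)
# ring top: hole contour
m=cv2.inRange(hsv,(0,0,120),(180,70,255));m[:95]=0;m[150:]=0;m[:,:225]=0;m[:,285:]=0
ys,xs=np.nonzero(m);print('ring bbox',xs.min(),xs.max(),ys.min(),ys.max())
m=cv2.inRange(hsv,(0,0,190),(180,45,255))
for y in range(176,244,6): 
    xs=np.nonzero(m[y,225:295])[0]+225; print(y,(xs.min(),xs.max()) if len(xs) else None,end=' ')
print()
for n,p,z in [('ring',(258,122),.152),('tabcentre',(258,210),.215),('decL',(215,61),.17),('decR',(346,134),.17),('blue',(257,175),.175)]:
    X=onz(w,p,z);print(n,X.round(4),rel(X))
pin=np.array([.5005,-.143]);print('pin',rel(pin))
# panel centre line fit in blue
b=cv2.inRange(hsv,(105,120,60),(125,255,255));b[:135]=0;b[280:]=0;b[:,:240]=0;b[:,280:]=0
for y in(145,155,165,175,250,260,270):
    xs=np.nonzero(b[y])[0];print(y,xs.min() if len(xs) else 0,xs.max() if len(xs) else 0,end=' | ')
E
```

```text
ring bbox 225 284 101 149
176 (np.int64(225), np.int64(285)) 182 (np.int64(225), np.int64(285)) 188 (np.int64(225), np.int64(284)) 194 (np.int64(225), np.int64(284)) 200 (np.int64(244), np.int64(269)) 206 (np.int64(248), np.int64(267)) 212 (np.int64(248), np.int64(267)) 218 (np.int64(248), np.int64(267)) 224 (np.int64(248), np.int64(267)) 230 (np.int64(248), np.int64(267)) 236 (np.int64(248), np.int64(267)) 242 (np.int64(249), np.int64(267)) 
ring [0.5012 0.1623 0.152 ] [5.77 0.39]
tabcentre [0.4917 0.2197 0.215 ] [-0.05  0.33]
decL [0.5422 0.1216 0.17  ] [10.47 -2.96]
decR [0.429  0.1581 0.17  ] [4.94 7.57]
blue [0.495  0.2034 0.175 ] [1.61 0.29]
pin [35.83  5.69]
145 255 258 | 155 253 260 | 165 253 260 | 175 0 0 | 250 253 262 | 260 253 262 | 270 0 0 |
```

Now descend and grip.

servo_tool(
  targets=[
    {"xyz": [-0.2, 0.35, 0], "angular": [0, 0, 0], "claw": 5},
    {"xyz": [0, 0, 2.5], "angular": [0, 0, 0], "claw": 5},
    {"xyz": [0, 0, 2.5], "angular": [0, 0, 0], "claw": 5},
    {"xyz": [0, 0, 2.5], "angular": [0, 0, 0], "claw": 5},
    {"xyz": [0, 0, 2.0], "angular": [0, 0, 0], "claw": 5},
    {"xyz": [0, 0, 0.6], "angular": [0, 0, 0], "claw": 5},
    {"xyz": [0, 0, 0], "angular": [0, 0, 0], "claw": 5},
    {"xyz": [0, 0, 0], "angular": [0, 0, 0], "claw": 0},
    {"xyz": [0, 0, 0], "angular": [0, 0, 0], "claw": 0},
    {"xyz": [0, 0, 0], "angular": [0, 0, 0], "claw": 0},
    {"xyz": [0, 0, 0], "angular": [0, 0, 0], "claw": 0},
    {"xyz": [0, 0, 0], "angular": [0, 0, 0], "claw": 0},
    {"xyz": [0, 0, 0], "angular": [0, 0, 0], "claw": 0},
  ],
  force=40,
)

```text
t: 3.2
eef_pos: [0.4913, 0.2214, 0.1979]
ee_rot: [-3.141, 0.0, -1.396]
force: [-0.6, -0.5, 2.3]
width: 0.0137
gripper_force: 40.0
```

Gripped at 13.7 mm, which matches the tab. Lifting 70 mm.

servo_tool(
  targets=[
    {"xyz": [0, 0, -0.5], "angular": [0, 0, 0], "claw": 0},
    {"xyz": [0, 0, -1], "angular": [0, 0, 0], "claw": 0},
    {"xyz": [0, 0, -1], "angular": [0, 0, 0], "claw": 0},
    {"xyz": [0, 0, -1], "angular": [0, 0, 0], "claw": 0},
    {"xyz": [0, 0, -1], "angular": [0, 0, 0], "claw": 0},
    {"xyz": [0, 0, -1], "angular": [0, 0, 0], "claw": 0},
    {"xyz": [0, 0, -1], "angular": [0, 0, 0], "claw": 0},
    {"xyz": [0, 0, -0.5], "angular": [0, 0, 0], "claw": 0},
    {"xyz": [0, 0, 0], "angular": [0, 0, 0], "claw": 0},
    {"xyz": [0, 0, 0], "angular": [0, 0, 0], "claw": 0},
  ],
)

```text
t: 4.2
eef_pos: [0.491, 0.2213, 0.2673]
ee_rot: [3.141, 0.0, -1.396]
force: [0.0, 0.4, -3.5]
width: 0.0138
gripper_force: 40.0
```

```bash
python3 - <<'E'
from h import *
F={n:grab(n) for n in("scene","side","wrist")}
s=monitor.get_state();print(s['eef_pos'],s['force'],s['width'])
cv2.imwrite('pics/w2.png',np.hstack([cv2.resize(F['wrist']['color'],(400,300)),cv2.resize(F['side']['color'],(400,300))]))
E
```

```text
[0.4909596  0.22118597 0.26697616] [-0.76131183 -0.57503994 -2.38673825] 0.013692030519196098
```

View pics/w2.png

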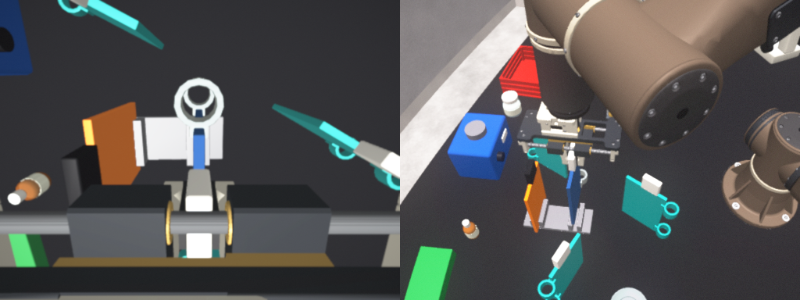

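Door is held and clear of the rack, with both rings concentric in the wrist view at (198,102). Traversing to 8 cm short of the pins.

servo_tool(
  targets=[
    {"xyz": [1, 0.1, 0], "angular": [0, 0, 0], "claw": 0},
    {"xyz": [2, 0.5, 0], "angular": [0, 0, 0], "claw": 0},
    {"xyz": [2, 0.5, 0], "angular": [0, 0, 0], "claw": 0},
    {"xyz": [2, 0.5, 0], "angular": [0, 0, 0], "claw": 0},
    {"xyz": [2, 0.5, 0], "angular": [0, 0, 0], "claw": 0},
    {"xyz": [2, 0.5, 0], "angular": [0, 0, 0], "claw": 0},
    {"xyz": [2, 0.5, 0], "angular": [0, 0, 0], "claw": 0},
    {"xyz": [2, 0.5, 0], "angular": [0, 0, 0], "claw": 0},
    {"xyz": [2, 0.5, 0], "angular": [0, 0, 0], "claw": 0},
    {"xyz": [2, 0.5, 0], "angular": [0, 0, 0], "claw": 0},
    {"xyz": [2, 0.5, 0], "angular": [0, 0, 0], "claw": 0},
    {"xyz": [1, 0.3, 0], "angular": [0, 0, 0], "claw": 0},
    {"xyz": [0, 0, 0], "angular": [0, 0, 0], "claw": 0},
    {"xyz": [0, 0, 0], "angular": [0, 0, 0], "claw": 0},
    {"xyz": [0, 0, 0], "angular": [0, 0, 0], "claw": 0},
    {"xyz": [0, 0, 0], "angular": [0, 0, 0], "claw": 0},
  ],
)

```text
t: 5.95
eef_pos: [0.4762, -0.0043, 0.2675]
ee_rot: [-3.142, 0.0, -1.396]
force: [0.5, 0.6, -2.3]
width: 0.0137
gripper_force: 40.0
```

```bash
python3 - <<'E'
from h import *
import pickle
F={n:grab(n) for n in("scene","side","wrist")}
F['st']=s=monitor.get_state();print(s['eef_pos'],s['ee_rot'],s['force'],s['width'])
pickle.dump(F,open('f2.pkl','wb'))
cv2.imwrite('pics/w3.png',np.vstack([cv2.resize(F['wrist']['color'][0:256],(800,400),interpolation=cv2.INTER_CUBIC),np.hstack([cv2.resize(F['side']['color'][50:200,210:410],(267,200)),cv2.resize(F['scene']['color'][150:300,100:300],(267,200)),np.zeros((200,266,3),np.uint8)])]))
E
```

```text
[ 0.47625204 -0.00428921  0.26749714] [ 3.14144630e+00 -3.66266968e-05 -1.39550112e+00] [-0.17881348 -0.80157972 -2.36000563] 0.013877364544060425
```

View pics/w3.png

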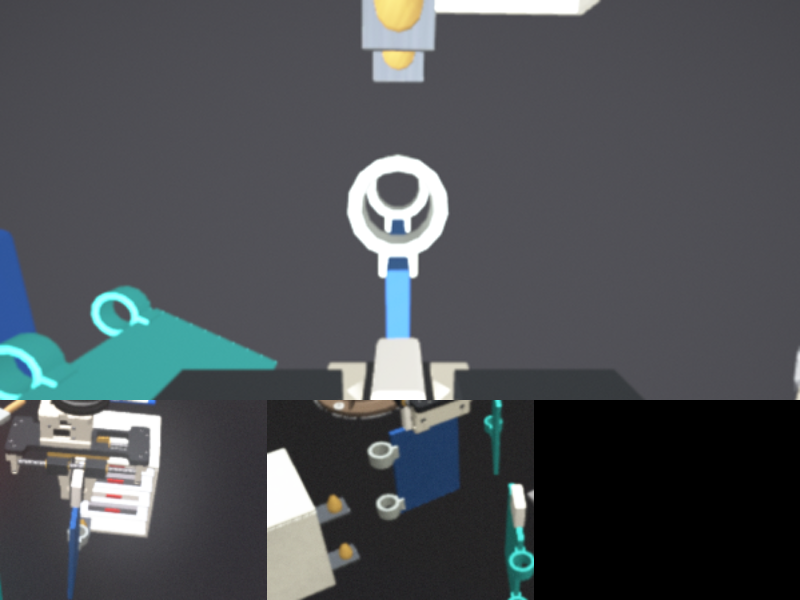

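Ring column (397) matches the pins' column (398) in the wrist view, so lateral alignment is good. The scene crop shows both rings facing the gap between the brackets. Advancing 8 cm.

servo_tool(
  targets=[
    {"xyz": [1, 0, 0], "angular": [0, 0, 0], "claw": 0},
    {"xyz": [1.5, 0, 0], "angular": [0, 0, 0], "claw": 0},
    {"xyz": [1.5, 0, 0], "angular": [0, 0, 0], "claw": 0},
    {"xyz": [1.5, 0, 0], "angular": [0, 0, 0], "claw": 0},
    {"xyz": [1.5, 0, 0], "angular": [0, 0, 0], "claw": 0},
    {"xyz": [1, 0, 0], "angular": [0, 0, 0], "claw": 0},
    {"xyz": [0, 0, 0], "angular": [0, 0, 0], "claw": 0},
    {"xyz": [0, 0, 0], "angular": [0, 0, 0], "claw": 0},
    {"xyz": [0, 0, 0], "angular": [0, 0, 0], "claw": 0},
  ],
)

```text
t: 7.0
eef_pos: [0.4901, -0.0832, 0.2676]
ee_rot: [-3.142, 0.0, -1.396]
force: [0.7, -1.4, -2.1]
width: 0.0136
gripper_force: 40.0
```

```bash
python3 - <<'E'
from h import *
import pickle
F={n:grab(n) for n in("scene","side","wrist")}
F['st']=s=monitor.get_state();print(s['eef_pos'],s['ee_rot'],s['force'],s['width'])
pickle.dump(F,open('f3.pkl','wb'))
c=lambda n,x,y,w,h:cv2.resize(F[n]['color'][y:y+h,x:x+w],(400,300),interpolation=cv2.INTER_CUBIC)
cv2.imwrite('pics/w4.png',np.vstack([np.hstack([c('wrist',190,60,128,96),c('scene',100,190,100,75)]),np.hstack([c('scene',110,220,100,75),c('side',240,80,80,60)])]))
E
```

```text
[ 0.4900907  -0.08305603  0.26763101] [-3.14143720e+00  1.08983309e-05 -1.39557232e+00] [ 0.60129898 -0.10931642 -2.81837176] 0.013326814826075969
```

View pics/w4.png

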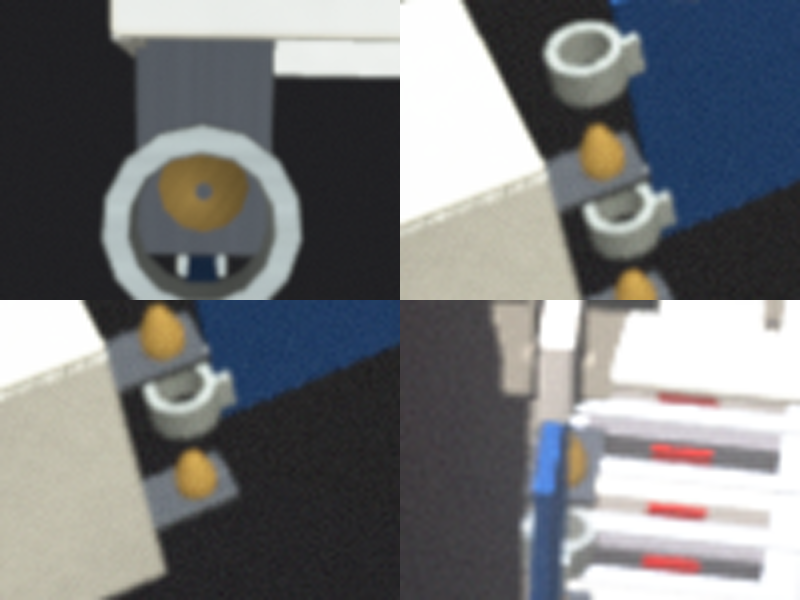

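Wrist: ring centre about (254.8,131.7) px, pin tip at (255,121). Scene: ring top at (146.5,201) sits above pin tip (149.5,221). Converting to offsets.

```bash
python3 - <<'E'
import pickle;from h import *
F=pickle.load(open('f3.pkl','rb'));w=F['wrist'];yaw=F['st']['ee_rot'][2];p0=F['st']['eef_pos']
tx=np.array([np.cos(yaw),np.sin(yaw)]);ty=np.array([np.sin(yaw),-np.cos(yaw)])
rel=lambda X:np.round([(X[:2]-p0[:2])@tx*100,(X[:2]-p0[:2])@ty*100],2)
for n,f,p,z in [('ring w',w,(254.8,131.7),.2205),('tip w',w,(255,121.1),.174),('ring s',F['scene'],(146.5,201),.2205),('tip s',F['scene'],(149.5,221.1),.174),('ringlow s',F['scene'],(155,243.5),.1105),('tiplow s',F['scene'],(158.6,257.6),.064)]:
    print(n,rel(onz(f,p,z)),onz(f,p,z).round(4))
f=F['scene'];print('side px of ring L/R width check',proj(f,[.5005,-.143,.174]))
E
```

```text
ring w [5.94 0.08] [ 0.4997 -0.1417  0.2205]
tip w [6.21 0.1 ] [ 0.4999 -0.1444  0.174 ]
ring s [5.69 0.67] [ 0.4934 -0.1403  0.2205]
tip s [6.12 0.06] [ 0.5001 -0.1434  0.174 ]
ringlow s [ 6.11 -0.14] [ 0.5022 -0.143   0.1105]
tiplow s [ 6.03 -0.03] [ 0.5009 -0.1424  0.064 ]
side px of ring L/R width check [149.7558776  221.16913529]
```

Offset is about 2 mm in x and under 1 mm in y. Correcting and lowering.

servo_tool(
  targets=[
    {"xyz": [0.2, 0, 0], "angular": [0, 0, 0], "claw": 0},
    {"xyz": [0, 0, 0.5], "angular": [0, 0, 0], "claw": 0},
    {"xyz": [0, 0, 0.5], "angular": [0, 0, 0], "claw": 0},
    {"xyz": [0, 0, 0.5], "angular": [0, 0, 0], "claw": 0},
    {"xyz": [0, 0, 0.5], "angular": [0, 0, 0], "claw": 0},
    {"xyz": [0, 0, 0.5], "angular": [0, 0, 0], "claw": 0},
    {"xyz": [0, 0, 0.5], "angular": [0, 0, 0], "claw": 0},
    {"xyz": [0, 0, 0.3], "angular": [0, 0, 0], "claw": 0},
    {"xyz": [0, 0, 0.3], "angular": [0, 0, 0], "claw": 0},
    {"xyz": [0, 0, 0], "angular": [0, 0, 0], "claw": 0},
    {"xyz": [0, 0, 0], "angular": [0, 0, 0], "claw": 0},
  ],
)

```text
t: 8.25
eef_pos: [0.4903, -0.0854, 0.2313]
ee_rot: [3.141, 0.0, -1.396]
force: [-0.1, 2.0, -3.9]
width: 0.0137
gripper_force: 40.0
```

servo_tool(
  targets=[
    {"xyz": [0, 0, 0.3], "angular": [0, 0, 0], "claw": 0},
    {"xyz": [0, 0, 0.3], "angular": [0, 0, 0], "claw": 0},
    {"xyz": [0, 0, 0.3], "angular": [0, 0, 0], "claw": 0},
    {"xyz": [0, 0, 0.2], "angular": [0, 0, 0], "claw": 0},
    {"xyz": [0, 0, 0.2], "angular": [0, 0, 0], "claw": 0},
    {"xyz": [0, 0, 0], "angular": [0, 0, 0], "claw": 0},
    {"xyz": [0, 0, 0], "angular": [0, 0, 0], "claw": 0},
  ],
)

```text
t: 8.95
eef_pos: [0.4904, -0.0854, 0.2182]
ee_rot: [3.141, 0.0, -1.396]
force: [0.3, 2.7, -3.8]
width: 0.0137
gripper_force: 40.0
```

```bash
python3 - <<'E'
from h import *
import pickle
F={n:grab(n) for n in("scene","side","wrist")}
F['st']=s=monitor.get_state();print(s['eef_pos'],s['force'],s['moment'],s['width'])
pickle.dump(F,open('f4.pkl','wb'))
c=lambda n,x,y,w,h:cv2.resize(F[n]['color'][y:y+h,x:x+w],(400,300),interpolation=cv2.INTER_CUBIC)
cv2.imwrite('pics/w5.png',np.hstack([c('wrist',190,60,128,96),c('scene',110,200,100,75)]))
E
```

```text
[ 0.49039049 -0.08539066  0.21835253] [ 0.35262564  2.94204283 -4.68619811] [ 1.51472398 -0.22223265  0.03345005] 0.013728670105617322
```

View pics/w5.png

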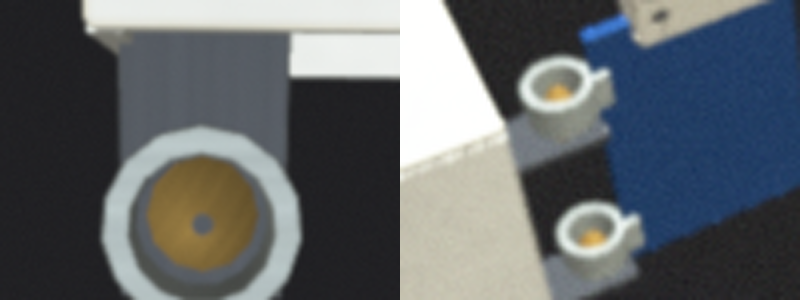

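Both pins are inside their rings in the wrist and scene views, with a few mm to go. Easing back 0.5 mm and lowering to contact.

servo_tool(
  targets=[
    {"xyz": [-0.05, 0, 0.1], "angular": [0, 0, 0], "claw": 0},
    {"xyz": [0, 0, 0.1], "angular": [0, 0, 0], "claw": 0},
    {"xyz": [0, 0, 0.1], "angular": [0, 0, 0], "claw": 0},
    {"xyz": [0, 0, 0.1], "angular": [0, 0, 0], "claw": 0},
    {"xyz": [0, 0, 0], "angular": [0, 0, 0], "claw": 0},
    {"xyz": [0, 0, 0], "angular": [0, 0, 0], "claw": 0},
  ],
)

```text
t: 9.7
eef_pos: [0.4902, -0.0852, 0.2144]
ee_rot: [3.141, -0.0, -1.396]
force: [0.6, 0.0, -1.3]
width: 0.0136
gripper_force: 40.0
```

Weight is starting to come off. One more mm, then release and retreat straight up.

servo_tool(
  targets=[
    {"xyz": [0, 0, 0.1], "angular": [0, 0, 0], "claw": 0},
    {"xyz": [0, 0, 0], "angular": [0, 0, 0], "claw": 0},
    {"xyz": [0, 0, 0], "angular": [0, 0, 0], "claw": 2},
    {"xyz": [0, 0, 0], "angular": [0, 0, 0], "claw": 4},
    {"xyz": [0, 0, 0], "angular": [0, 0, 0], "claw": 5},
    {"xyz": [0, 0, 0], "angular": [0, 0, 0], "claw": 5},
    {"xyz": [0, 0, 0], "angular": [0, 0, 0], "claw": 5},
    {"xyz": [0, 0, 0], "angular": [0, 0, 0], "claw": 5},
    {"xyz": [0, 0, -1], "angular": [0, 0, 0], "claw": 5},
    {"xyz": [0, 0, -2], "angular": [0, 0, 0], "claw": 5},
    {"xyz": [0, 0, -2], "angular": [0, 0, 0], "claw": 5},
    {"xyz": [0, 0, -2], "angular": [0, 0, 0], "claw": 5},
    {"xyz": [0, 0, -2], "angular": [0, 0, 0], "claw": 5},
    {"xyz": [0, 0, -2], "angular": [0, 0, 0], "claw": 5},
    {"xyz": [0, 0, 0], "angular": [0, 0, 0], "claw": 5},
    {"xyz": [0, 0, 0], "angular": [0, 0, 0], "claw": 5},
  ],
)

```text
t: 11.3
eef_pos: [0.4905, -0.0849, 0.3243]
ee_rot: [-3.14, 0.0, -1.396]
force: [-0.0, -0.4, -1.3]
width: 0.05
gripper_force: 0.0
```

```bash
python3 - <<'E'
from h import *
F={n:grab(n) for n in("scene","side","wrist")}
s=monitor.get_state();print(s['t'],s['eef_pos'],s['force'],s['width'])
c=lambda n,x,y,w,h:cv2.resize(F[n]['color'][y:y+h,x:x+w],(400,300),interpolation=cv2.INTER_CUBIC)
cv2.imwrite('pics/w6.png',np.vstack([np.hstack([c('wrist',0,0,512,384),c('scene',100,160,160,120)]),np.hstack([c('scene',0,0,512,384),c('side',220,80,120,90)])]))
E
```

```text
11.45 [ 0.4899657  -0.08496987  0.32296352] [0.04485942 0.16042455 0.44057124] 0.04990153771748499
```

View pics/w6.png

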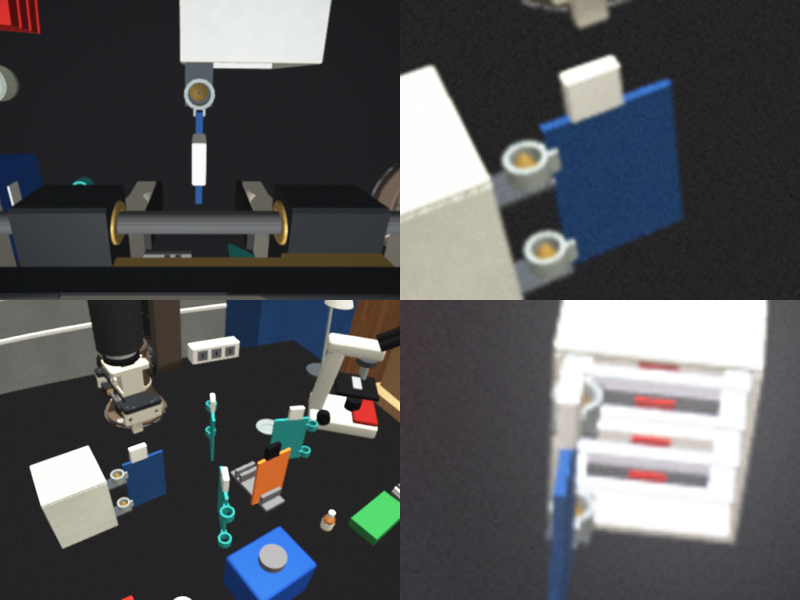

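The door hangs upright with both pins through their knuckles, resting on the brackets. The gripper is clear and the shield is still in the rack. Handing in.

```bash
python3 -c "
from h import *
print(order.job_done())"
```

```text
the job is handed in; nothing more can be done
None
```

The blue door hangs upright on both brass pins, the orange shield still stands in the rack, and the job was handed in at about 11.5 s (the hand-in returned no verdict).

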